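Tamp limestone chips level in a neutralising trap and shut its lid

ROBOT

A 6-joint arm with a two-finger parallel gripper is mounted at the origin on the work surface. World frame = base frame: x ahead of the robot, y to its left, z up, the work surface at z = 0. Lengths are in m, angles in degrees, forces in N, time in s.
With the tool pointing down it reaches from about 0.375 to 0.9 m from the base axis. Payload 3.1 kg.
Tool frame: the origin (TCP) lies between the finger pads; the fingertips stand 19 mm ahead of it and the grasp point (between the pads) is the TCP; z points along the fingers, x is the direction in which the jaws open and shut, and the axes are right-handed (so a half turn about z gives the same grasp; the last joint's range is limited). The gripper opens to 87 mm and grips with 3 to 60 N. Pads are 19 mm wide; open, the fingers measure 117 mm over their backs; the gripper's body (75 mm by 190 mm) begins 51 mm behind the grasp point.
Start: joints at [-80.988, 30.224, 82.088, -0, 67.689, -10.227], TCP at [0.206, -0.59, 0.242] pointing down, gripper open.
Joint ranges: [-176.69, 176.69], [-43.24, 126.21], [12.49, 139.97], [-82, 262], [0, 151.66], [-163.58, 163.58]. Speed limits (degrees/s): [159.86, 159.86, 180, 180, 180, 180].

INTERFACE

Orientations are given as a 3x3 rotation matrix whose columns are the frame's x, y, z axes.
In Python, from rig import read_state, capture, camera_info, hand_in, spot_in, silhouettes gives the robot as it stands.
- The arm moves only by the shell command python3 -m jog 'ROWS'. ROWS is text: rows parted by semicolons, each of 7 numbers parted by spaces: the shift along the tool's x, y, z in m, then the turn, a rotation vector about the tool's x, y, z in degrees, then the opening, from 0 (shut) to 1 (fully open). A call has 1 to 8 rows; each row is the pose to reach, as a shift and turn from the pose commanded when the call began, along the tool's axes at that moment; what a row does not reach only later rows make up. A row lasts 1/8 s, in which the tool goes at most 62.5 mm and 10.7 degrees, less where a joint would pass 70% of its speed; a pose out of reach is approached as far as the arm can. A call with a gripper value outside its range is refused whole. The fingers move at their own pace and stop on an object; the grip force is fixed at half the most. Time passes only in rows, so rows that repeat a pose let the fingers close. It gives the time, the measured TCP pose, the force and the opening at its end, in the units of the state.
- read_state(): the state, without advancing time (a new reading comes with each control period).
- capture(name): name is "side" or "top" or "wrist"; returns (picture, depth): 480x640x3 uint8, red, green, blue; 480x640 float32, m along the optical axis (not along the pixel's ray), 0 where there is no reading.
- camera_info(name): a dict with "vfov" (degrees; the focal length in pixels is half the picture's height over the tangent of half this angle, whatever the lens; pixels are square), "cx", "cy" (the principal point, pixels), "dist" ([k1, k2, p1, p2, k3] as OpenCV has them; the pictures are not rectified), "R" (3x3) and "t" (3): a world point X has camera coordinates R X + t; the wrist camera has in their place "tool_from_camera" (4x4, takes a point from camera to tool coordinates, whose origin is the TCP and whose axes are the tool frame's). Camera axes: x right, y down, z forward; pixel columns grow to the right and rows downward; lengths in m; the calibration is good to about 2 mm. A picture is of the moment at which its call begins: read the wrist's pose just before it. camera_info takes no time and is no camera call.
- hand_in(): hands the job in, once; it reports no verdict.
Trained networks look in the newest picture that a camera, given by its name, has taken for a name from the list of things; names that differ only in an ending like _2 or _b are one class to them, and where a whole thing is asked for, a point or a joint stands for the part that bears it (a point fixed in the world has none). Each returns a list of dicts, best first, with "score" (0 to 1); they miss things now and then, are a little off and sometimes report something else, mostly with a low value. They report only what shows in the picture. A call takes as long as a camera call. They do not tell look-alikes from the thing itself.
- spot_in(label, camera): "centre" ([x, y, z] in m, in world coordinates, good to about 4 mm: the middle of the surface that is visible of it).
- silhouettes(label, camera): "region" (480x640 bool, what is visible of it).
The state is a dict: "time_s": time; "joint_positions": joint angles; "qvel": joint speeds; "tau": joint torques, N m; "position": TCP position; "tcp_rot": TCP orientation; "force": force on the tool from outside, world axes, zero at the start; "moment": the same for the moment, N m; "opening": opening from 0.0 (shut) to 1.0 (fully open).
Only numpy, scipy, OpenCV 4.12 (cv2) and the standard library are available. Lean on these libraries where they do the work, as an engineer would, in place of code of your own. Each camera call takes 0.05 s, during which the arm holds its last target.

TASK

The sink's neutralising trap has just been refilled with limestone chips and two of them ride up on the others. Pick up the blue-handled tamper and, with its foot alone, work the chips down into one level layer with none left riding above the blue fill line; then stand the tamper back upright inside its steel tray and swing the lid fully shut. Don't touch the chips with the gripper or squash them with the lid, and leave the bottles and the tube rack where they stand.

Things in the scene. Friction and masses are not known exactly. Their poses are not given: they have to be found in the camera images.
- tank: grey open-topped plastic tank, 230 (x) x 170 (y) x 115 mm high outside, walls 5 mm, fixed to the bench. Origin: centre of its underside; x along its length. Inside is a pocket 220 x 160 mm, 72 mm deep, floored by a dark perforated plate 43 mm above the bench. A low pipe stub sticks out 45 mm at the +x end (top 45 mm above the bench). The lid is hinged along the -y side
- tank_bed (a point): centre of the top of the perforated plate in the tank, 43 mm above the bench; axes as the tank's. The blue fill line runs round the inner walls 56 mm above the plate
- lid (a joint): angle of the tank's lid, rad: 0 = fully shut on the rim; starts open at 1.75 to 1.95, leaning back a little past upright on the tank's -y side, clear of the mouth; stop at 2.0. The hinge is stiff: the lid stays wherever it is left and takes 1 to 4 N at its free edge
- lid_hinge (a point): middle of the lid's hinge pin: 88 mm from the tank's centre on its -y side, 115.5 mm above the bench. The pin runs along the tank's x. From the pin, the free edge lies towards the tank's +y at angle 0, straight up at 1.57
- lid_edge (a point): middle of the lid's free edge, half-way through its thickness. The lid is a grey plate, 238 mm along the hinge, 183 mm from pin to free edge, 8 mm thick, its inner face level with the pin; when shut its outer face is 124 mm above the bench. In the middle of the outer face (88 mm from the pin) stands a pipe socket 40 mm across, 22 mm high
- tamper_grip (a point): point on the axis of the tamper's handle, 118 mm above the underside of its foot; z up the handle. Square steel foot 80 x 80 x 8 mm; blue square handle 28 x 28 mm, flats parallel to the sides of the foot (this frame's x and y), reaching from 24 to 150 mm above the underside (a 42 mm round collar below that). 0.3 to 0.5 kg, most of it in the foot. It starts standing upright in the tray
- tray: shallow open steel tray in which the tamper stands, 180 (x) x 170 (y) mm outside, floor 4 mm thick, walls 4 mm thick, rim 14 mm above the bench, fixed. Origin: centre of its underside
- chip0: pale rounded wet limestone chip, 53 x 50 x 42 mm, 0.14 kg; origin: its centre. Starts lying on the plate. A chip bedded in the layer has its centre 20 to 27 mm above the plate; under 36 mm counts as level
- chip1: pale rounded wet limestone chip, 53 x 50 x 42 mm, 0.14 kg; origin: its centre. Starts lying on the plate
- chip2: pale rounded wet limestone chip, 53 x 50 x 42 mm, 0.14 kg; origin: its centre. Starts lying on the plate
- chip3: pale rounded wet limestone chip, 53 x 50 x 42 mm, 0.14 kg; origin: its centre. Starts lying on the plate
- chip4: pale rounded wet limestone chip, 53 x 50 x 42 mm, 0.14 kg; origin: its centre. Starts lying on the plate
- chip5: pale rounded wet limestone chip, 53 x 50 x 42 mm, 0.14 kg; origin: its centre. Starts lying on the plate
- chip6: pale rounded wet limestone chip, 53 x 50 x 42 mm, 0.14 kg; origin: its centre. Starts lying on the plate
- chip7: pale rounded wet limestone chip, 53 x 50 x 42 mm, 0.14 kg; origin: its centre. Starts riding on three others, centre about 53 mm above the plate. A push of about 15 N straight down on it forces its neighbours apart and drops it between them, sometimes only at the second or third push; shifting the foot 10 to 20 mm sideways while pressing helps
- chip8: pale rounded wet limestone chip, 53 x 50 x 42 mm, 0.14 kg; origin: its centre. Starts riding on three others, centre about 53 mm above the plate. Like chip7 in all
- bottle_a: white plastic bottle, 82 mm across, 193 mm tall; origin: centre of its underside. Leave alone
- bottle_b: white plastic bottle, the same as bottle_a. Leave alone
- tube_rack: white rack of eight blue-capped tubes, 75 (x) x 190 (y) x 119 mm tall; origin: centre of its underside. Leave alone
Mind the look-alikes: they are no part of the job. Several things have the shape of the tray; the one meant has the colours described above.

How it is judged:
By the outcome, as a careful person would: the job done as asked, in the order asked, and still so for the second after the job is handed in, with the robot touching nothing.
It also fails if it takes over 72 s, if anything falls off the work surface, if the arm or the gripper's body presses on something with over 40 N, if the wrist force passes 120 N, or if a joint passes its speed limit or range.

## Working session

There is one attempt and no reset: what is moved stays moved. The work goes in short steps, Python scripts to look and compute and a shell command to move; the robot and the scene stay as the last step left them, time stands still between calls to the robot, and variables do not carry over. Pictures are saved under pics/ and viewed, and the job is handed in when it is done.

```bash
mkdir -p pics; ls; python3 - <<'E'
from rig import *
import cv2, numpy as np
print(read_state())
for c in ["side","top","wrist"]:
    p,d=capture(c); cv2.imwrite(f"pics/{c}0.png",p[:,:,::-1]); np.save(f"pics/{c}0.npy",d)
    print(c,camera_info(c))
E
```

```text
pics
{'time_s': 0.0, 'joint_positions': array([-8.09874361e+01,  3.02810325e+01,  8.21571270e+01, -6.39437024e-04,
        6.76892266e+01, -1.02268363e+01]), 'qvel': array([-0.0437265 , -0.00028549, -0.02132108, -0.06782292, -0.06011136,
       -0.04405755]), 'tau': array([-1.58761336e-04, -4.40043318e+01, -1.76593477e+01,  6.31477637e-02,
        5.81213215e-02, -1.64295739e-04]), 'position': array([ 0.20586557, -0.5893795 ,  0.24054533]), 'tcp_rot': array([[ 3.29519601e-01, -9.44148666e-01, -3.58480354e-04],
       [-9.44146195e-01, -3.29519572e-01,  2.19423854e-03],
       [-2.18981368e-03, -3.84586746e-04, -9.99997528e-01]]), 'force': array([0.53213197, 0.76522462, 0.69909303]), 'moment': array([-0.0275855 , -0.04695974, -0.03144774]), 'opening': 0.9999316034692065}
side {'vfov': 57.85650803603015, 'cx': 321.0384668783331, 'cy': 238.90828766074463, 'dist': array([-0.10271102,  0.        ,  0.        ,  0.        ,  0.        ]), 'R': array([[ 0.40648172,  0.91358982, -0.01123586],
       [ 0.64623057, -0.296176  , -0.70332484],
       [-0.64587821,  0.27862773, -0.7107798 ]]), 't
[... 244 characters left out ...]
9117,  0.00195844],
       [-0.96640887, -0.12348013, -0.22540311],
       [ 0.22383973,  0.02657397, -0.97426362]]), 't': array([-0.13050243,  0.52675471,  0.94839679])}
wrist {'vfov': 71.99496571172672, 'cx': 317.75366655723434, 'cy': 235.34444294528242, 'dist': array([-0.05021914,  0.        ,  0.        ,  0.        ,  0.        ]), 'tool_from_camera': array([[ 9.99999514e-01,  8.84144609e-04, -4.35096498e-04,
        -1.43158685e-03],
       [-7.31039697e-04,  9.61707808e-01,  2.74075824e-01,
        -7.51503712e-02],
       [ 6.60758361e-04, -2.74075373e-01,  9.61707988e-01,
        -1.44243216e-01],
       [ 0.00000000e+00,  0.00000000e+00,  0.00000000e+00,
         1.00000000e+00]])}
```

View pics/side0.png

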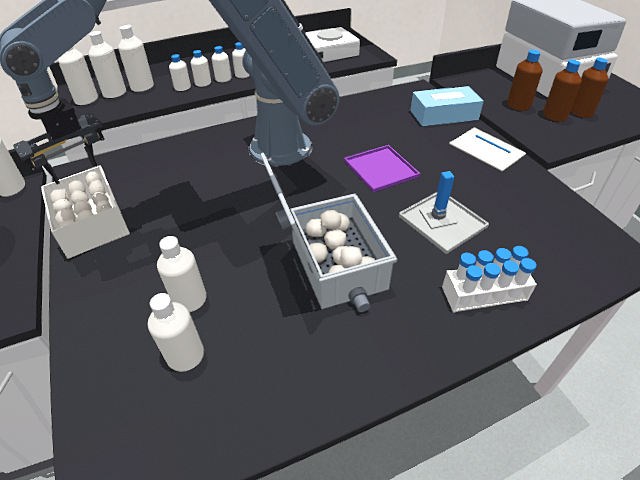

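View pics/top0.png

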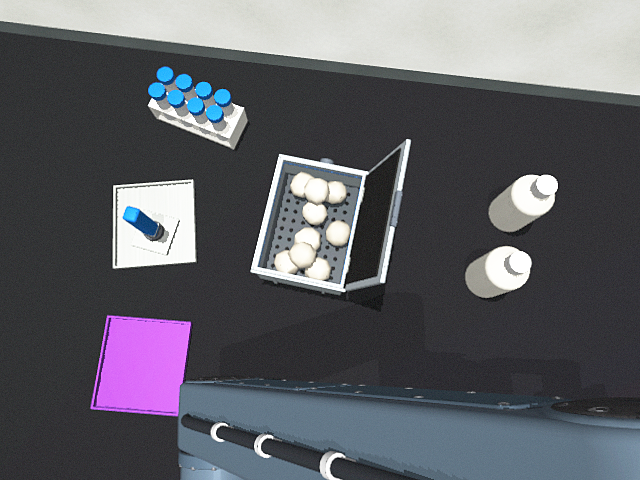

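View pics/wrist0.png

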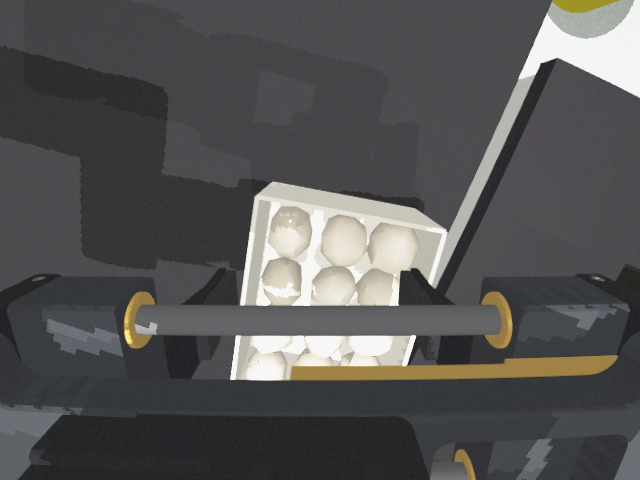

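```bash
cat > h.py <<'E'
import numpy as np, cv2
from rig import *
def K(ci):
    f=240/np.tan(np.radians(ci['vfov']/2)); return np.array([[f,0,ci['cx']],[0,f,ci['cy']],[0,0,1.]])
def ext(c,st=None):
    ci=camera_info(c)
    if c!='wrist': return np.array(ci['R']),np.array(ci['t'])
    T=np.array(ci['tool_from_camera']); st=st or read_state()
    R=st['tcp_rot']@T[:3,:3]; p=st['tcp_rot']@T[:3,3]+st['position']
    return R.T,-R.T@p
def cloud(c,d,st=None):
    ci=camera_info(c); R,t=ext(c,st)
    v,u=np.mgrid[0:480,0:640]
    uv=np.stack([u,v],-1).reshape(-1,1,2).astype(np.float64)
    n=cv2.undistortPoints(uv,K(ci),np.array(ci['dist'])).reshape(480,640,2)
    C=np.dstack([n*d[...,None],d]); W=(C-t)@R
    W[d<=0]=np.nan
    return W
def proj(c,P,st=None):
    ci=camera_info(c); R,t=ext(c,st)
    r,_=cv2.Rodrigues(R)
    return cv2.projectPoints(np.atleast_2d(P).astype(float),r,t,K(ci),np.array(ci['dist']))[0].reshape(-1,2)
def rz(a): c,s=np.cos(a),np.sin(a); return np.array([[c,-s,0],[s,c,0],[0,0,1.]])
E
python3 - <<'E'
from h import *
from scipy.spatial import cKDTree
np.set_printoptions(precision=4,suppress=True)
ws={}
for c in ['side','top']:
    ws[c]=cloud(c,np.load(f'pics/{c}0.npy'))
W=ws['top']; 
for n,(u,v) in dict(tank_c=(310,225),traycorner1=(114,186),tc2=(192,181),tc3=(196,266),tc4=(114,268),handle=(133,214),tamperfoot1=(145,212),f2=(180,220),f3=(168,254),f4=(133,246),rim1=(281,157),rim2=(253,271),rim3=(346,290),rim4=(367,170),lid1=(408,142),lid2=(383,282)).items():
    print(n,W[v,u])
for l in ['tank','lid','tamper_grip','tray','chip0','bottle_a','tube_rack']:
    for c in ['top','side']:
        if l!='tank' and c=='side' and l!='chip0' : continue
        for r in spot_in(l,c): print(l,c,round(r['score'],2),r['centre'])
E
```

```text
tank_c [ 0.5696 -0.0449  0.0387]
traycorner1 [0.6081 0.3842 0.0144]
tc2 [0.6416 0.222  0.0114]
tc3 [0.4606 0.1825 0.0019]
tc4 [0.4331 0.3444 0.0178]
handle [0.5196 0.2741 0.1542]
tamperfoot1 [0.5609 0.3091 0.0092]
f2 [0.5545 0.2342 0.0023]
f3 [0.4782 0.245  0.0033]
f4 [0.4859 0.3213 0.003 ]
rim1 [0.6809 0.0265 0.1127]
rim2 [0.4491 0.0462 0.1122]
rim3 [ 0.4335 -0.13    0.1283]
rim4 [ 0.7183 -0.1513  0.0025]
lid1 [ 0.6621 -0.1947  0.2902]
lid2 [ 0.4311 -0.1766  0.2917]
tank top 0.93 [0.5587, -0.1071, 0.1117]
tank top 0.26 [0.5847, -0.0469, 0.0781]
tank side 0.56 [0.6087, -0.0667, 0.0765]
lid top 0.96 [0.5382, -0.1636, 0.2411]
lid top 0.48 [0.5525, 0.2808, 0.0061]
tamper_grip top 0.71 [0.5138, 0.2704, 0.0121]
tray top 0.89 [0.2487, 0.255, 0.0014]
tray top 0.76 [0.5543, 0.281, 0.0011]
chip0 top 0.92 [0.6316, -0.0882, 0.0823]
chip0 top 0.87 [0.6406, -0.0104, 0.0819]
chip0 top 0.87 [0.6175, -0.048, 0.1105]
chip0 top 0.86 [0.4727, -0.0748, 0.0821]
chip0 top 0.83 [0.5848, -0.0504, 0.0767]
chip0 top 0.8 [0.5516, -0.1003, 0.0801]
chip0 top 0.71 [0.5349, -0.0497, 0.0798]
chip0 top 0.7 [0.4887, -0.0377, 0.1077]
chip0 top 0.63 [0.4746, -0.0025, 0.0779]
chip0 side 0.89 [0.5417, -0.05, 0.0789]
chip0 side 0.81 [0.5097, -0.0459, 0.1076]
chip0 side 0.75 [0.4881, -0.0736, 0.077]
chip0 side 0.68 [0.4972, -0.0024, 0.0762]
chip0 side 0.68 [0.5968, -0.0635, 0.0767]
chip0 side 0.64 [0.6359, -0.0553, 0.1125]
chip0 side 0.58 [0.64, -0.0195, 0.0822]
chip0 side 0.54 [0.566, -0.1027, 0.0764]
chip0 side 0.5 [0.6286, -0.0869, 0.0818]
bottle_a top 0.8 [0.6411, -0.4463, 0.1395]
bottle_a top 0.58 [0.4984, -0.4028, 0.1453]
bottle_a top 0.27 [0.6325, -0.0884, 0.0816]
tube_rack top 0.92 [0.7803, 0.2162, 0.0867]
tube_rack top 0.31 [0.6395, -0.0105, 0.0815]
```

```bash
python3 - <<'E'
from h import *
np.set_printoptions(precision=4,suppress=True)
A={c:cloud(c,np.load(f'pics/{c}0.npy')) for c in ['side','top']}
I={c:cv2.cvtColor(cv2.imread(f'pics/{c}0.png'),cv2.COLOR_BGR2HSV) for c in A}
def sel(W,lo,hi): return np.all((W>lo)&(W<hi),-1)
def rect(P):
    r=cv2.minAreaRect(P[:,:2].astype(np.float32)); return r
for c in A:
    W=A[c]
    m=sel(W,[.4,-.2,.109],[.75,.1,.1165]); 
    m=cv2.morphologyEx(m.astype(np.uint8),cv2.MORPH_OPEN,np.ones((2,2)))>0
    print(c,'rim',m.sum(),rect(W[m]))
    m=sel(W,[.38,.15,.0085],[.7,.42,.018]); n,l,s,_=cv2.connectedComponentsWithStats(m.astype(np.uint8),connectivity=8)
    print(c,'trayrim',m.sum(),rect(W[m]))
    m=sel(W,[.38,.15,-.01],[.7,.42,.2]); h=I[c]; b=m&(h[...,0]>95)&(h[...,0]<120)&(h[...,1]>150)
    P=W[b]; print(c,'handle',b.sum(),P[:,2].min(),P[:,2].max())
    t=P[P[:,2]>.147]; print(' top',rect(t),len(t), t.mean(0))
    # lid free edge
    m=sel(W,[.4,-.25,.13],[.75,-.05,.32]); P=W[m]
    mu=P.mean(0); u,s,v=np.linalg.svd(P-mu,full_matrices=False); print(' lid normal',v[2],mu,P[:,2].max(),s/np.sqrt(len(P)))
E
```

```text
side rim 882 ((0.5674268007278442, 0.03696638345718384), (0.14649178087711334, 0.4043245315551758), 48.804378509521484)
side trayrim 906 ((0.5405851602554321, 0.28447607159614563), (0.182265967130661, 0.17578788101673126), 11.94074535369873)
side handle 494 -0.00222905914247634 0.15753176317678624
 top ((0.5230823159217834, 0.27752774953842163), (0.026551945134997368, 0.029539180919528008), 84.68144226074219) 92 [0.5248 0.2756 0.153 ]
 lid normal [-0.0285 -0.9838 -0.1771] [ 0.5978 -0.1798  0.2479] 0.2978219574946626 [0.0703 0.0425 0.0067]
top rim 2274 ((0.5774549841880798, -0.04192471504211426), (0.19314125180244446, 0.27756407856941223), 84.81088256835938)
top trayrim 1738 ((0.5394866466522217, 0.2850511074066162), (0.18357136845588684, 0.17213432490825653), 11.98324966430664)
top handle 541 0.028920826473749293 0.15860723523522421
 top ((0.5201686024665833, 0.2787818908691406), (0.0270597655326128, 0.025604670867323875), 78.0363540649414) 200 [0.5194 0.2776 0.1531]
 lid normal [0.0752 0.9584 0.2755] [ 0.5433 -0.1635  0.232 ] 0.29842195581884423 [0.0683 0.0519 0.0021]
```

```bash
python3 - <<'E'
import cv2
p=cv2.imread('pics/top0.png'); cv2.imwrite('pics/tc0.png',cv2.resize(p[170:300,90:220],None,fx=4.5,fy=4.5,interpolation=2))
p=cv2.imread('pics/side0.png'); cv2.imwrite('pics/sc0.png',cv2.resize(p[140:320,260:500],None,fx=3.2,fy=3.2,interpolation=2))
E
```

```text
(no output)
```

View pics/tc0.png

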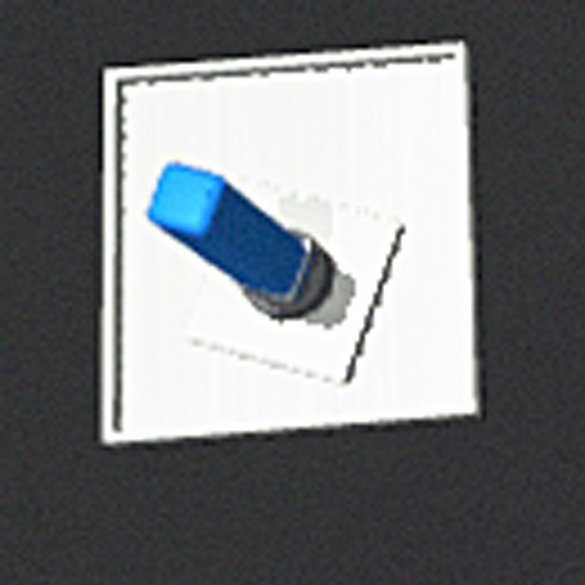

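View pics/sc0.png

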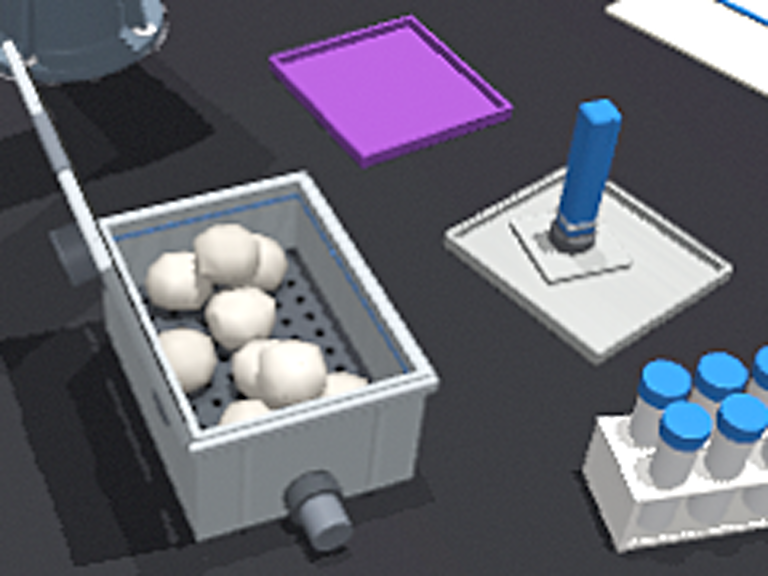

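```bash
python3 - <<'E'
import cv2
p=cv2.imread('pics/top0.png'); cv2.imwrite('pics/tk0.png',cv2.resize(p[135:305,240:420],None,fx=3.5,fy=3.5,interpolation=2))
E
cat >> h.py <<'E'
def ray(c,uv,z,st=None):
    ci=camera_info(c); R,t=ext(c,st)
    n=cv2.undistortPoints(np.array(uv,float).reshape(-1,1,2),K(ci),np.array(ci['dist'])).reshape(-1,2)
    D=np.c_[n,np.ones(len(n))]@R; o=-R.T@t
    return o+D*((z-o[2])/D[:,2])[:,None]
E
python3 - <<'E'
from h import *
np.set_printoptions(precision=4,suppress=True)
q=np.array([(402,228),(348,382),(190,340),(235,178)])/4.5+[90,170]
P=ray('top',q,.012); print(P,P.mean(0)); 
for i in range(4):
    e=P[(i+1)%4]-P[i]; print(np.linalg.norm(e),np.degrees(np.arctan2(e[1],e[0]))%90)
E
```

```text
[[0.5507 0.2323 0.012 ]
 [0.4748 0.2432 0.012 ]
 [0.4851 0.3196 0.012 ]
 [0.5647 0.3149 0.012 ]] [0.5188 0.2775 0.012 ]
0.07666444100969225 81.82958273915438
0.0770930373285822 82.29349566057901
0.07975905468092878 86.62932069881218
0.08379285491742974 80.33144596548226
```

View pics/tk0.png

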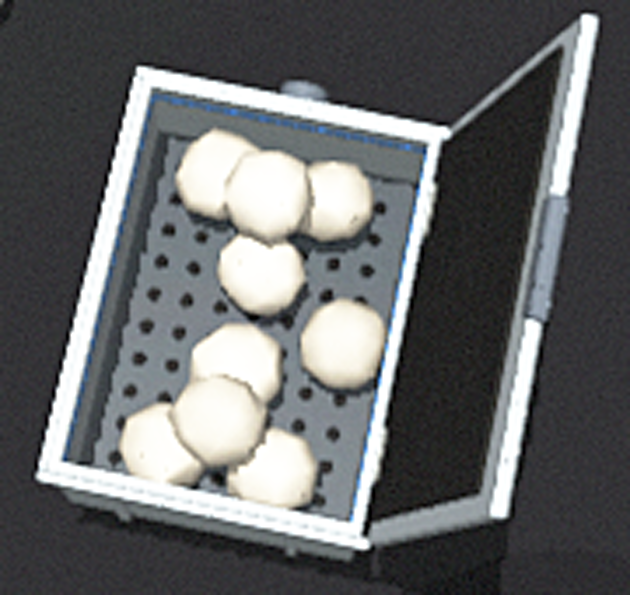

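```bash
python3 - <<'E'
from h import *
from scipy.optimize import least_squares
np.set_printoptions(precision=4,suppress=True)
q=np.array([(138,67),(448,130),(365,548),(40,475)])/3.5+[240,135]
m=np.array([(.115,.085),(.115,-.085),(-.115,-.085),(-.115,.085)])
P=ray('top',q,.115); print(P)
f=lambda p:((m@rz(p[2])[:2,:2].T+p[:2])-P[:,:2]).ravel()
s=least_squares(f,[.56,-.04,0]); print(s.x,np.degrees(s.x[2]),s.fun)
x,y,a=s.x
R=rz(a)
W=cloud('top',np.load('pics/top0.npy'))
L=(W-[x,y,0])@R
# lid angle
hm=(np.abs(L[...,0])<.1)&(L[...,1]<-.09)&(L[...,1]>-.17)&(L[...,2]>.14)&(L[...,2]<.29)
Q=L[hm]; print('lid', np.polyfit(Q[:,2]-.1155,Q[:,1]+.088,1)); print(np.degrees(np.median(np.arctan2(Q[:,2]-.1155,Q[:,1]+.088))))
for r in spot_in('chip0','top'): c=np.array(r['centre']); print((c-[x,y,0])@R-[0,0,.043])
# overlay
im=cv2.imread('pics/top0.png'); im2=cv2.imread('pics/side0.png')
def box(c,im,pts,col):
    p=proj(c,pts); cv2.polylines(im,[np.round(p*16).astype(np.int32)],True,col,1,cv2.LINE_AA,4)
M=np.c_[m,np.full(4,.115)]; Mi=np.array([[.11,.08,.099],[.11,-.08,.099],[-.11,-.08,.099],[-.11,.08,.099]])
Ft=np.array([[1,1,.3],[1,-1,.3],[-1,-1,.3],[-1,1,.3]])*.04; 
for c,i in (('top',im),('side',im2)):
    box(c,i,M@R.T+[x,y,0],(0,0,255)); box(c,i,Mi@R.T+[x,y,0],(0,255,0))
    box(c,i,Ft@rz(np.radians(-8.5)).T+[.5195,.278,0],(0,0,255))
    box(c,i,(Ft*[.35,.35,0]+[0,0,.154])@rz(np.radians(-8.5)).T+[.5195,.278,0],(0,0,255))
    box(c,i,(Ft*[2.25,2.125,0]+[0,0,.014])@rz(np.radians(12)).T+[.540,.285,0],(0,255,0))
o=np.hstack([cv2.resize(im[130:310,90:420],(790,431)),]); cv2.imwrite('pics/ov1.png',o)
cv2.imwrite('pics/ov2.png',cv2.resize(im2[140:320,260:500],None,fx=3.2,fy=3.2))
E
```

```text
[[ 0.6856  0.0301  0.115 ]
 [ 0.6704 -0.147   0.115 ]
 [ 0.432  -0.1277  0.115 ]
 [ 0.4488  0.0488  0.115 ]]
[ 0.5592 -0.0489 -0.0835] -4.784503213598548 [-0.0047 -0.004  -0.0037  0.0038  0.0055  0.0037  0.0028 -0.0035]
lid [-0.275   0.0054]
102.52886508839788
[ 0.0754 -0.0331  0.0393]
[0.0779 0.0452 0.0389]
[0.058  0.0058 0.0675]
[-0.084  -0.033   0.0391]
[0.0256 0.0007 0.0337]
[-0.0033 -0.0518  0.0371]
[-0.0241 -0.0028  0.0368]
[-0.0712  0.0053  0.0647]
[-0.0882  0.0392  0.0349]
```

View pics/ov1.png

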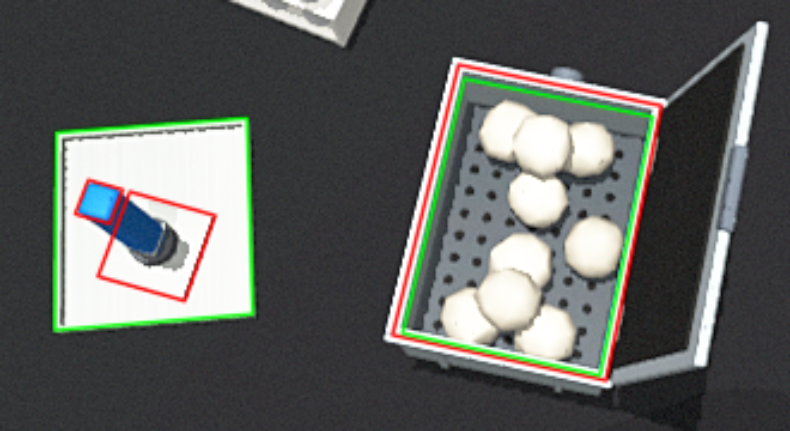

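View pics/ov2.png

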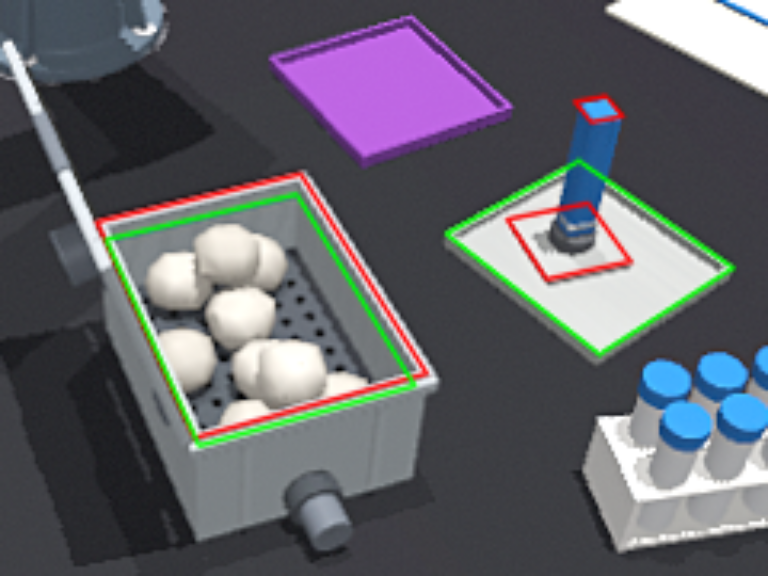

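```bash
cat >> h.py <<'E'
from scipy.spatial.transform import Rotation as Ro
def Rdown(yaw): # tool x at world yaw (deg), z down
    a=np.radians(yaw); return np.array([[np.cos(a),np.sin(a),0],[np.sin(a),-np.cos(a),0],[0,0,-1.]])
TX,TY,TA=.5592,-.0489,np.radians(-4.78)
def tank(p): return rz(TA)@np.array(p,float)+[TX,TY,0]
def totank(p): return (np.array(p)-[TX,TY,0])@rz(TA)
def rows(targets,base=None):
    """targets: list of (pos, R)"""
    st=read_state(); p0,R0=base or (st['position'],st['tcp_rot'])
    for p,R in targets:
        s=R0.T@(np.array(p)-p0); w=Ro.from_matrix(R0.T@R).as_rotvec(degrees=True)
        print(np.round(s,4),np.round(w,2))
E
python3 - <<'E'
from h import *
st=read_state(); p0=st['position']; R0=st['tcp_rot']
q=np.array([.5195,.278]); 
rows([(p0+[0,0,.17],R0),((.38,-.1,.41),Rdown(-40)),((*q,.41),Rdown(-8.5)),((*q,.122),Rdown(-8.5))])
E
```

```text
[-0.    0.   -0.17] [0. 0. 0.]
[-0.4053 -0.3258 -0.1684] [  0.     0.   -30.76]
[-0.7162 -0.5821 -0.1684] [ -0.     0.   -62.26]
[-0.7162 -0.5821  0.1196] [ -0.     0.   -62.26]
```

```bash
python3 -m jog '0 0 -0.06 0 0 0 1; 0 0 -0.12 0 0 -8 1; 0 0 -0.168 0 0 -16 1; -0.045 -0.036 -0.168 0 0 -24 1; -0.09 -0.073 -0.168 0 0 -32 1; -0.135 -0.11 -0.168 0 0 -40 1; -0.18 -0.146 -0.168 0 0 -48 1; -0.225 -0.183 -0.168 0 0 -56 1'
python3 - <<'E'
from h import *
q=np.array([.5195,.278]); print(read_state()['joint_positions'])
rows([((*q,.41),Rdown(-8.5))])
E
```

```text
time_s: 1.65
position: [0.3049, -0.3155, 0.4097]
tcp_rot: [[0.968, -0.251, 0.001], [-0.251, -0.968, -0.0], [0.001, 0.0, -1.0]]
force: [0.8, -0.2, -0.4]
opening: 0.999
[-6.06421656e+01  4.93593022e+00  9.24980766e+01  2.15354377e-02
  8.25232462e+01 -4.61138771e+01]
[ 5.880e-02 -6.283e-01 -4.000e-04] [ 0.02 -0.04 -6.03]
```

```bash
python3 -m jog '0.006 -0.06 0 0 0 -1 1; 0.012 -0.12 0 0 0 -2 1; 0.018 -0.18 0 0 0 -3 1; 0.024 -0.24 0 0 0 -4 1; 0.029 -0.3 0 0 0 -5 1; 0.034 -0.36 0 0 0 -6 1; 0.04 -0.42 0 0 0 -6 1; 0.045 -0.48 0 0 0 -6 1'
python3 - <<'E'
from h import *
q=np.array([.5195,.278]); print(read_state()['joint_positions'])
rows([((*q,.41),Rdown(-8.5)),((*q,.26),Rdown(-8.5))])
E
```

```text
time_s: 2.65
position: [0.4708, 0.1374, 0.4099]
tcp_rot: [[0.988, -0.152, 0.001], [-0.152, -0.988, -0.0], [0.001, 0.0, -1.0]]
force: [1.0, -1.2, 0.2]
opening: 1.001
[ 3.20130513e+00  9.88128804e+00  8.65279670e+01 -2.29695391e-02
  8.35214764e+01  1.19480824e+01]
[ 2.670e-02 -1.464e-01 -1.000e-04] [ 0.01 -0.07 -0.24]
[ 0.0265 -0.1464  0.1499] [ 0.01 -0.07 -0.24]
```

```bash
python3 -m jog '0.01 -0.05 0 0 0 0 1; 0.02 -0.1 0 0 0 0 1; 0.0265 -0.146 0 0 0 0 1; 0.0265 -0.146 0.06 0 0 0 1; 0.0265 -0.146 0.12 0 0 0 1; 0.0265 -0.146 0.15 0 0 0 1; 0.0265 -0.146 0.15 0 0 0 1'
python3 - <<'E'
from h import *
print(read_state()['position'])
p,d=capture('wrist'); cv2.imwrite('pics/w1.png',p[:,:,::-1]); np.save('pics/w1.npy',d)
W=cloud('wrist',d); h=cv2.cvtColor(p,cv2.COLOR_RGB2HSV)
b=(h[...,0]>95)&(h[...,0]<120)&(h[...,1]>150)&(W[...,2]>.147)&(W[...,2]<.165)
P=W[b]; print(b.sum(),P.mean(0) if b.sum() else '', cv2.minAreaRect(P[:,:2].astype(np.float32)) if b.sum() else '')
E
```

```text
time_s: 3.52
position: [0.5171, 0.2751, 0.257]
tcp_rot: [[0.988, -0.152, -0.006], [-0.152, -0.988, -0.002], [-0.006, 0.003, -1.0]]
force: [-0.4, -0.1, 0.3]
opening: 0.997
[0.51712721 0.2750927  0.25695959]
1150 [0.52227384 0.283918   0.15638121] ((0.5223475098609924, 0.2827821373939514), (0.026340709999203682, 0.026580678299069405), 80.7087631225586)
```

View pics/w1.png

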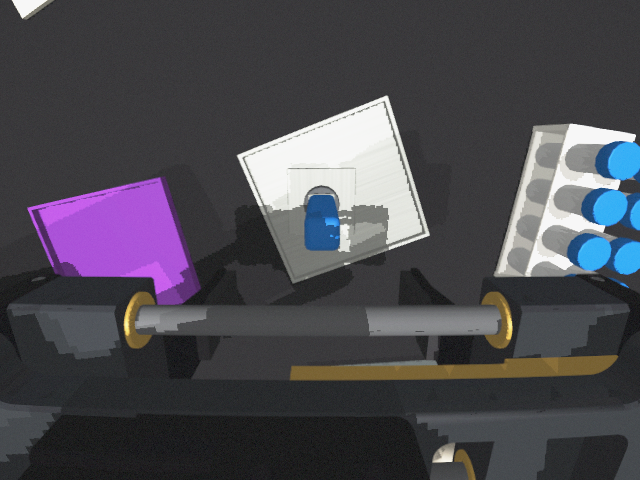

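```bash
python3 - <<'E'
from h import *
print(read_state()['position'])
rows([((.521,.2795,.122),Rdown(-8.7))])
E
```

```text
[0.51870293 0.27560249 0.25920808]
[ 0.0019 -0.0043  0.1372] [ 0.04  0.08 -0.06]
```

```bash
python3 -m jog '0.002 -0.003 0.03 0 0 0 1; 0.002 -0.003 0.08 0 0 0 1; 0.002 -0.003 0.125 0 0 0 1; 0.002 -0.003 0.138 0 0 0 1; 0.002 -0.003 0.138 0 0 0 1; 0.002 -0.003 0.138 0 0 0 0; 0.002 -0.003 0.138 0 0 0 0; 0.002 -0.003 0.138 0 0 0 0'
python3 -m jog '0 0 0 0 0 0 0; 0 0 0 0 0 0 0'; python3 -c "
from h import *
s=read_state();print(s['position'],s['force'],s['moment'])"
```

```text
time_s: 4.58
position: [0.5219, 0.2785, 0.1227]
tcp_rot: [[0.988, -0.152, 0.002], [-0.152, -0.988, 0.001], [0.002, -0.001, -1.0]]
force: [0.5, 0.4, 0.2]
opening: 0.745
time_s: 4.82
position: [0.5213, 0.2783, 0.1217]
tcp_rot: [[0.988, -0.152, 0.0], [-0.152, -0.988, 0.0], [0.0, -0.0, -1.0]]
force: [0.7, 0.1, -0.3]
opening: 0.519
[0.52125886 0.27830202 0.12165158] [ 0.66457595  0.14449821 -0.26312696] [-0.0116017  -0.09766687 -0.00100031]
```

```bash
python3 -m jog '0 0 0 0 0 0 0; 0 0 0 0 0 0 0; 0 0 0 0 0 0 0; 0 0 0 0 0 0 0; 0 0 -0.04 0 0 0 0; 0 0 -0.10 0 0 0 0; 0 0 -0.16 0 0 0 0; 0 0 -0.18 0 0 0 0';python3 - <<'E'
from h import *
s=read_state();print(s['position'],s['force'],s['moment'])
p,d=capture('side'); cv2.imwrite('pics/s2.png',p[100:420,250:590,::-1])
for t in [(.050,.004),(-.062,.004)]:
    print(tank((*t,0)))
    rows([(tank((*t,z)),Rdown(-4.8)) for z in (.30,.21)])
E
```

```text
time_s: 5.82
position: [0.5231, 0.2789, 0.3058]
tcp_rot: [[0.988, -0.152, 0.008], [-0.152, -0.988, 0.002], [0.007, -0.003, -1.0]]
force: [0.2, -0.5, -3.2]
opening: 0.321
[0.52306503 0.27888283 0.30581967] [ 0.23657479 -0.51139384 -3.20073986] [-0.03798591 -0.11375858 -0.01210941]
[ 0.60935942 -0.04908041  0.        ]
[0.1349 0.3112 0.0068] [-0.22 -0.49 -3.95]
[0.1341 0.3116 0.0968] [-0.22 -0.49 -3.95]
[ 0.49774896 -0.03974745  0.        ]
[0.0231 0.319  0.0059] [-0.22 -0.49 -3.95]
[0.0224 0.3193 0.0959] [-0.22 -0.49 -3.95]
```

View pics/s2.png

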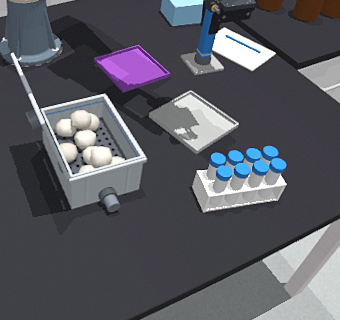

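```bash
python3 -m jog '0.023 0.05 0 0 0 -1 0; 0.046 0.103 0 0 0 -2 0; 0.069 0.156 0 0 0 -3 0; 0.092 0.208 0 0 0 -4 0; 0.115 0.26 0 0 0 -4 0; 0.138 0.311 0 0 0 -4 0; 0.138 0.311 0.03 0 0 -4 0; 0.138 0.311 0.055 0 0 -4 0';python3 - <<'E'
from h import *
s=read_state();print(s['position'],totank(s['position']),s['force'],s['moment'])
p,d=capture('top'); cv2.imwrite('pics/t3.png',cv2.resize(p[100:320,200:440,::-1],None,fx=3,fy=2.7))
p,d=capture('side'); cv2.imwrite('pics/s3.png',cv2.resize(p[100:320,200:500,::-1],None,fx=2.6,fy=2.6))
E
```

```text
time_s: 6.88
position: [0.6092, -0.0512, 0.2437]
tcp_rot: [[0.996, -0.085, -0.004], [-0.085, -0.996, 0.001], [-0.004, -0.001, -1.0]]
force: [-0.9, 0.7, -2.1]
opening: 0.321
[ 0.60917297 -0.05115424  0.24372698] [0.04998701 0.00191785 0.24372698] [-0.92779252  0.65910242 -2.08327296] [-0.01614787 -0.00719182  0.00186974]
```

View pics/s3.png

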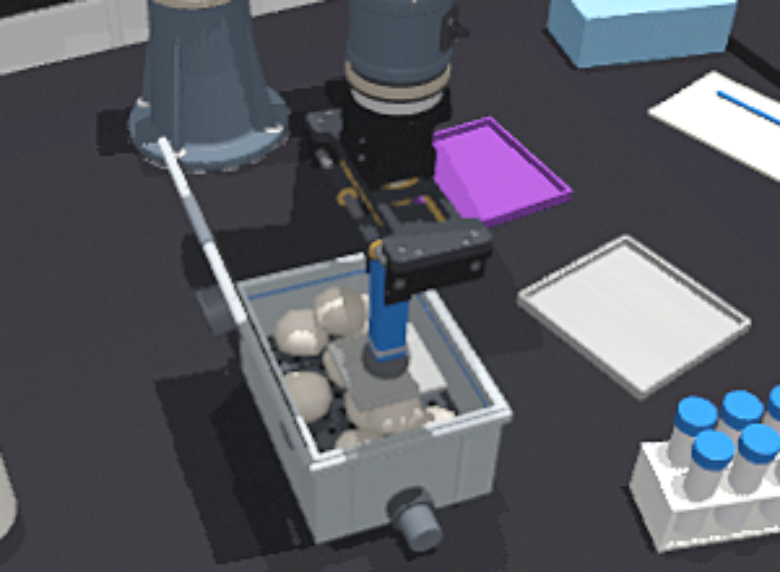

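View pics/t3.png

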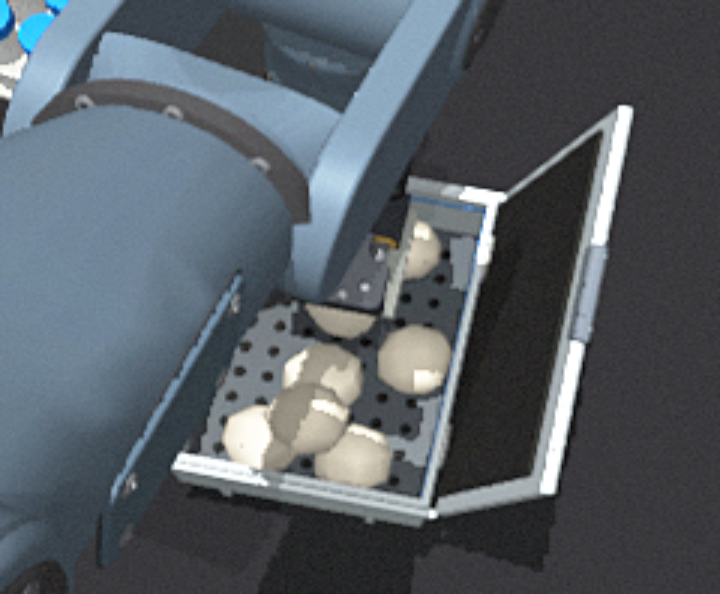

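```bash
python3 -m jog '0 0 0.004 0 0 0 0; 0 0 0.008 0 0 0 0; 0 0 0.012 0 0 0 0; 0 0 0.016 0 0 0 0'; python3 -m jog '0 0 0.004 0 0 0 0; 0 0 0.008 0 0 0 0; 0 0 0.012 0 0 0 0'
```

```text
time_s: 7.48
position: [0.6115, -0.0507, 0.2332]
tcp_rot: [[0.997, -0.082, 0.004], [-0.082, -0.997, -0.002], [0.004, 0.002, -1.0]]
force: [-4.1, 0.2, 18.8]
opening: 0.321
time_s: 7.85
position: [0.613, -0.0513, 0.2302]
tcp_rot: [[0.997, -0.082, 0.011], [-0.081, -0.997, -0.005], [0.011, 0.004, -1.0]]
force: [-12.1, 1.1, 46.6]
opening: 0.319
```

```bash
python3 -m jog '0 0.006 0 0 0 0 0; 0 0.012 0 0 0 0 0; -0.004 0.006 0 0 0 0 0; -0.006 -0.002 0 0 0 0 0; -0.006 -0.01 0 0 0 0 0'
```

```text
time_s: 8.48
position: [0.6081, -0.0429, 0.223]
tcp_rot: [[0.997, -0.082, 0.01], [-0.082, -0.997, -0.008], [0.01, 0.008, -1.0]]
force: [-0.2, -5.4, 8.6]
opening: 0.323
```

```bash
python3 -m jog '-0.004 -0.004 0.004 0 0 0 0; -0.002 0.002 0.008 0 0 0 0; 0 0.006 0.012 0 0 0 0; 0 0.01 0.013 0 0 0 0'
```

```text
time_s: 8.98
position: [0.6034, -0.0494, 0.2044]
tcp_rot: [[0.997, -0.083, -0.003], [-0.083, -0.997, 0.001], [-0.003, -0.001, -1.0]]
force: [-0.4, 0.5, -2.6]
opening: 0.323
```

```bash
python3 -m jog '0 0 -0.03 0 0 0 0; 0 0 -0.06 0 0 0 0; -0.05 0 -0.06 0 0 0 0; -0.1 0 -0.06 0 0 0 0'; python3 - <<'E'
from h import *
s=read_state();print(s['position'],totank(s['position']),s['force'],s['moment'])
rows([(tank((-.064,.003,.25)),Rdown(-4.8))])
p,d=capture('top'); cv2.imwrite('pics/t4.png',cv2.resize(p[100:320,200:440,::-1],None,fx=3,fy=2.7))
p,d=capture('side'); cv2.imwrite('pics/s4.png',cv2.resize(p[100:320,200:500,::-1],None,fx=2.6,fy=2.6))
for r in spot_in('chip0','side'): print(round(r['score'],2),totank(r['centre'])-[0,0,.043])
E
```

```text
time_s: 9.48
position: [0.5024, -0.0409, 0.2645]
tcp_rot: [[0.997, -0.083, -0.004], [-0.083, -0.997, 0.001], [-0.004, -0.001, -1.0]]
force: [0.5, -0.5, -3.6]
opening: 0.323
[ 0.50241011 -0.04094537  0.26447138] [-0.05725523  0.00319466  0.26447138] [ 0.48596012 -0.46976795 -3.55334185] [-0.05525095 -0.05350842  0.00566923]
[-0.0067  0.0002  0.0145] [-0.04  0.21  0.05]
0.81 [ 0.00980639 -0.0536695   0.0345    ]
0.77 [-0.06718302 -0.03180899  0.0322    ]
0.74 [ 0.0698586  -0.00258768  0.0488    ]
0.67 [ 0.02876822 -0.00441811  0.0384    ]
0.61 [ 0.07809941 -0.04113504  0.0417    ]
0.58 [-4.98771298e-02  4.38916003e-05  6.43000000e-02]
0.57 [-0.06295958  0.03888883  0.0302    ]
0.49 [-0.02645542 -0.01003945  0.038     ]
0.4 [0.07604201 0.03867108 0.0402    ]
```

View pics/s4.png

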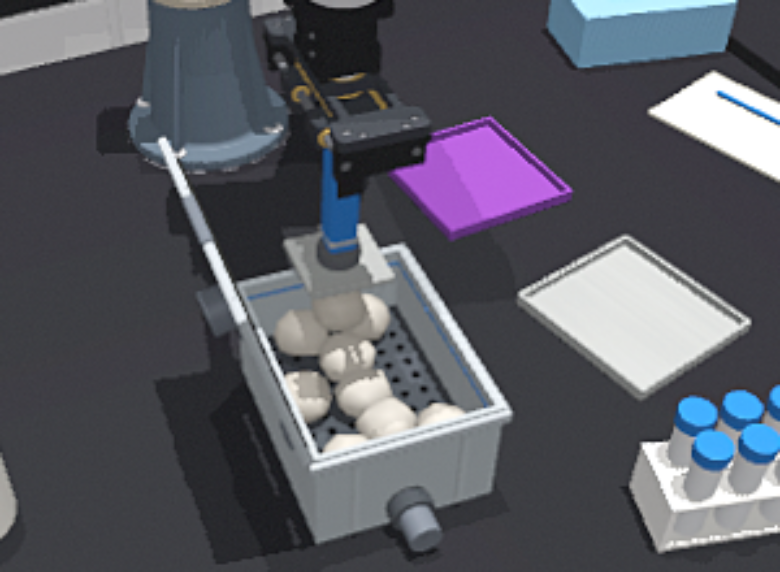

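View pics/t4.png

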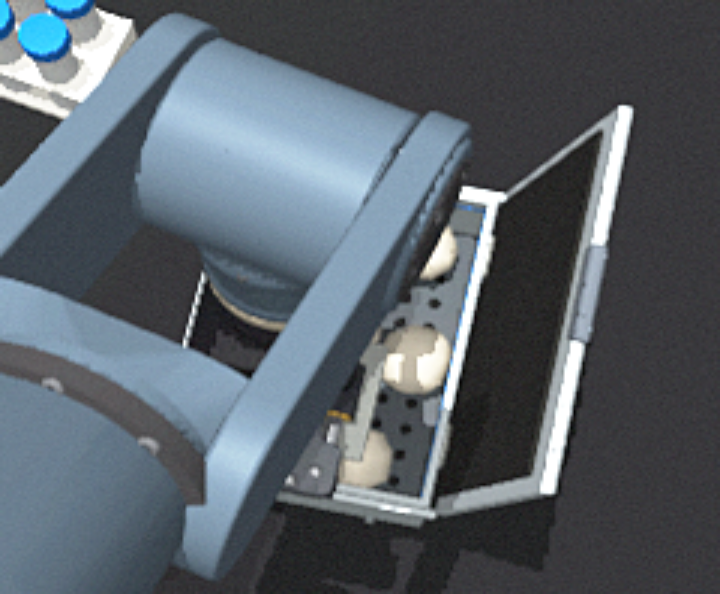

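```bash
python3 - <<'E'
from h import *
s=read_state()
p,d=capture('side'); W=cloud('side',d)
L=totank(W)
t=totank(s['position']); print(t)
m=(np.abs(L[...,0]-t[0])<.045)&(np.abs(L[...,1]-t[1])<.045)&(L[...,2]<s['position'][2]-.09)&(L[...,2]>.13)
z=L[m][:,2]; print(m.sum(),np.histogram(z,bins=np.arange(.13,.19,.004)))
m2=m&(L[...,2]<.165); print(np.median(L[m2],0), s['position'][2]-np.median(z[z<.165]))
Q=L[m2]; print(cv2.minAreaRect(Q[:,:2].astype(np.float32)))
E
```

```text
[-0.0599246   0.00398796  0.26391147]
646 (array([  0,   0,   0,   0,   0,  15,  63, 453,  63,  27,  25,   0,   0,
         0]), array([0.13 , 0.134, 0.138, 0.142, 0.146, 0.15 , 0.154, 0.158, 0.162,
       0.166, 0.17 , 0.174, 0.178, 0.182, 0.186]))
[-0.04210309 -0.00886335  0.1599715 ] 0.10393996591026877
((-0.05832040682435036, 0.0027430057525634766), (0.08051864802837372, 0.08263763785362244), 89.3354263305664)
```

```bash
python3 -m jog '-0.005 0 0.012 0 0 0 0; -0.005 0 0.024 0 0 0 0; -0.005 0 0.032 0 0 0 0; -0.005 0 0.036 0 0 0 0; -0.005 0 0.04 0 0 0 0; -0.005 0.006 0.042 0 0 0 0; -0.003 0.012 0.044 0 0 0 0'; python3 -m jog '0 -0.008 0 0 0 0 0; 0.002 -0.016 0.001 0 0 0 0; 0.004 -0.022 0.002 0 0 0 0; 0.006 -0.012 0.003 0 0 0 0'
```

```text
time_s: 10.55
position: [0.5014, -0.0535, 0.2273]
tcp_rot: [[0.997, -0.081, 0.002], [-0.081, -0.997, -0.002], [0.002, 0.002, -1.0]]
force: [-9.3, 0.3, 37.0]
opening: 0.318
time_s: 11.05
position: [0.507, -0.0409, 0.2239]
tcp_rot: [[0.997, -0.081, -0.001], [-0.081, -0.997, -0.0], [-0.001, 0.0, -1.0]]
force: [-10.8, 5.5, 36.6]
opening: 0.341
```

```bash
python3 -m jog '-0.006 0.002 0 0 0 0 0; -0.012 0.004 0 0 0 0 0; -0.014 -0.004 0 0 0 0 0; -0.008 -0.008 0 0 0 0 0; 0 0 0 0 0 0 0'
```

```text
time_s: 11.68
position: [0.504, -0.0398, 0.2212]
tcp_rot: [[0.997, -0.082, -0.01], [-0.082, -0.997, 0.003], [-0.01, -0.003, -1.0]]
force: [-11.0, 5.6, 24.4]
opening: 0.326
```

Force is easing without a clear drop; lift off and look.

```bash
python3 -m jog '0 0 -0.02 0 0 0 0; 0 0 -0.04 0 0 0 0; 0 0 -0.045 0 0 0 0';  python3 - <<'E'
from h import *
s=read_state()
p,d=capture('side'); W=cloud('side',d);cv2.imwrite('pics/s5.png',cv2.resize(p[100:320,200:500,::-1],None,fx=2.6,fy=2.6))
L=totank(W); t=totank(s['position']); print(t,s['force'])
m=(np.abs(L[...,0]-t[0])<.05)&(np.abs(L[...,1]-t[1])<.05)&(L[...,2]<t[2]-.09)&(L[...,2]>.13)
z=L[m][:,2]; print(np.histogram(z,bins=np.arange(.13,.18,.003)))
m2=m&(L[...,2]<.168); Q=L[m2]; print(cv2.minAreaRect(Q[:,:2].astype(np.float32)),np.median(Q[:,2]))
print(np.linalg.lstsq(np.c_[Q[:,:2]-t[:2],np.ones(len(Q))],Q[:,2],rcond=None)[0])
for r in spot_in('chip0','side'): print(round(r['score'],2),totank(r['centre'])-[0,0,.043])
E
```

```text
time_s: 12.05
position: [0.5087, -0.0418, 0.2644]
tcp_rot: [[0.997, -0.083, 0.003], [-0.083, -0.997, -0.001], [0.003, 0.001, -1.0]]
force: [0.1, 0.6, -2.7]
opening: 0.319
[-0.05089642  0.0028332   0.2643698 ] [ 0.10821086  0.5675282  -2.65428645]
(array([  0,   0,   0,   0,   0,   0,   0,   0,   0,  13,  41, 204, 320,
        28,  10,   0]), array([0.13 , 0.133, 0.136, 0.139, 0.142, 0.145, 0.148, 0.151, 0.154,
       0.157, 0.16 , 0.163, 0.166, 0.169, 0.172, 0.175, 0.178]))
((-0.04872937500476837, 0.0040983594954013824), (0.08035989850759506, 0.08210877329111099), 89.39215850830078) 0.1660309463405622
[-0.02055621  0.00974936  0.16587684]
0.78 [-0.06881113 -0.03033955  0.0302    ]
0.64 [ 0.06928569 -0.00293664  0.0464    ]
0.61 [ 0.01239734 -0.05345284  0.0349    ]
0.54 [-0.02451444 -0.00204992  0.0349    ]
0.5 [ 0.0324477  -0.00641846  0.0358    ]
0.45 [-0.06490434  0.04414506  0.0326    ]
0.45 [0.07291079 0.04011518 0.0393    ]
0.45 [-0.0480181   0.00421331  0.0585    ]
0.38 [ 0.07550914 -0.04376002  0.0388    ]
```

View pics/s5.png

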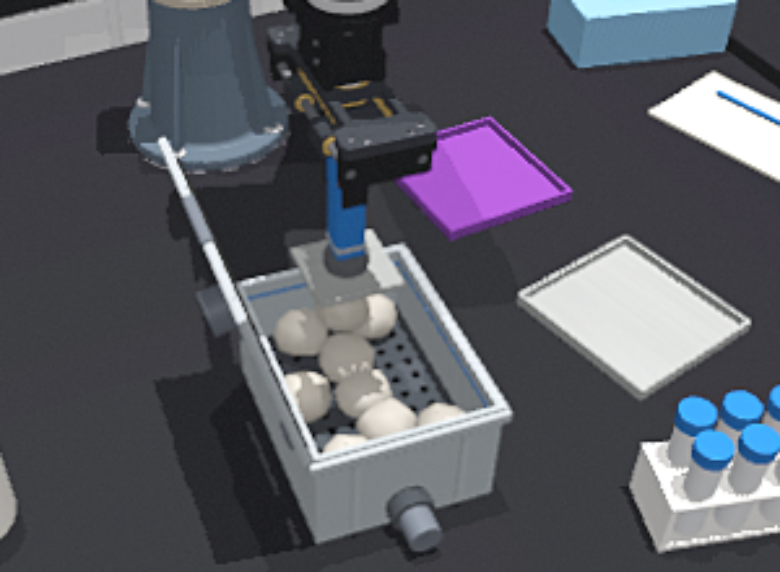

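```bash
python3 -m jog '-0.005 0 0.02 0 0 0 0; -0.01 0 0.035 0 0 0 0; -0.01 0 0.042 0 0 0 0; -0.01 0 0.047 0 0 0 0; -0.01 0 0.05 0 0 0 0'
```

```text
time_s: 12.78
position: [0.498, -0.041, 0.2192]
tcp_rot: [[0.997, -0.082, 0.001], [-0.082, -0.997, -0.001], [0.001, 0.001, -1.0]]
force: [-11.1, 1.9, 43.7]
opening: 0.332
```

```bash
python3 -m jog '0 0 -0.004 0 0 0 0; 0 -0.008 -0.003 0 0 0 0; 0 -0.016 -0.002 0 0 0 0; 0 -0.008 -0.002 0 0 0 0; 0 0 -0.002 0 0 0 0; 0 0.008 -0.001 0 0 0 0; 0 0.016 -0.001 0 0 0 0; 0 0.008 -0.001 0 0 0 0'
```

```text
time_s: 13.78
position: [0.4971, -0.0498, 0.2141]
tcp_rot: [[0.996, -0.085, -0.0], [-0.085, -0.996, -0.001], [-0.0, 0.001, -1.0]]
force: [0.1, 0.2, -2.3]
opening: 0.321
```

```bash
python3 -m jog '0 -0.004 0.005 0 0 0 0; 0 -0.008 0.010 0 0 0 0; 0 -0.008 0.014 0 0 0 0; 0 -0.008 0.016 0 0 0 0'
```

```text
time_s: 14.28
position: [0.497, -0.0399, 0.198]
tcp_rot: [[0.997, -0.083, -0.002], [-0.083, -0.997, 0.001], [-0.002, -0.001, -1.0]]
force: [0.6, 0.6, -3.9]
opening: 0.322
```

```bash
python3 -m jog '0 0 0.003 0 0 0 0; 0 0 0.006 0 0 0 0; 0 0 0.006 0 0 0 0'
```

```text
time_s: 14.65
position: [0.4981, -0.0419, 0.1947]
tcp_rot: [[0.997, -0.081, 0.001], [-0.081, -0.997, -0.003], [0.001, 0.003, -1.0]]
force: [-4.3, -3.2, 15.8]
opening: 0.319
```

```bash
python3 -m jog '0 0 -0.03 0 0 0 0; 0 0 -0.065 0 0 0 0; 0.05 0 -0.065 0 0 0 0; 0.1 0 -0.065 0 0 0 0; 0.112 0 -0.065 0 0 0 0; 0.112 0 -0.065 0 0 0 0';  python3 - <<'E'
from h import *
s=read_state()
p,d=capture('side'); W=cloud('side',d);cv2.imwrite('pics/s6.png',cv2.resize(p[100:320,200:500,::-1],None,fx=2.6,fy=2.6))
L=totank(W); t=totank(s['position']); print(t,s['force'])
m=(np.abs(L[...,0]-t[0])<.05)&(np.abs(L[...,1]-t[1])<.05)&(L[...,2]<t[2]-.08)&(L[...,2]>.13)
z=L[m][:,2]; print(np.histogram(z,bins=np.arange(.13,.18,.003)))
for r in spot_in('chip0','side'): print(round(r['score'],2),totank(r['centre'])-[0,0,.043])
p,d=capture('top');W=cloud('top',d);cv2.imwrite('pics/t6.png',cv2.resize(p[100:320,200:440,::-1],None,fx=3,fy=2.7))
for r in spot_in('chip0','top'): print(round(r['score'],2),totank(r['centre'])-[0,0,.043])
E
```

```text
time_s: 15.4
position: [0.6087, -0.0496, 0.2561]
tcp_rot: [[0.997, -0.083, -0.003], [-0.083, -0.997, 0.001], [-0.003, -0.001, -1.0]]
force: [-0.4, 0.8, -3.2]
opening: 0.317
[0.04934053 0.00342087 0.25605235] [-0.41389034  0.82375349 -3.20175292]
(array([  0,   0,   0,   0,   0,   0,   2,  29,  94, 447, 116,  15,  22,
        22,  51,  22]), array([0.13 , 0.133, 0.136, 0.139, 0.142, 0.145, 0.148, 0.151, 0.154,
       0.157, 0.16 , 0.163, 0.166, 0.169, 0.172, 0.175, 0.178]))
0.68 [-0.02266486 -0.02296855  0.0355    ]
0.65 [-0.06854172 -0.0431617   0.0339    ]
0.63 [ 0.03550668 -0.01659896  0.0337    ]
0.63 [0.07549341 0.04043149 0.0399    ]
0.62 [-0.08635319  0.03783578  0.0371    ]
0.62 [ 0.06952665 -0.00341823  0.0441    ]
0.61 [ 0.01291227 -0.05361048  0.0345    ]
0.9 [-0.0317686  -0.01610328  0.036     ]
0.85 [ 0.00865514 -0.00630068  0.0362    ]
0.83 [-0.0823847 -0.0456238  0.0386   ]
0.78 [-0.08201497  0.05555893  0.0343    ]
0.67 [ 0.07859905 -0.04591002  0.0395    ]
0.67 [-0.00529178 -0.05192155  0.0388    ]
```

View pics/s6.png

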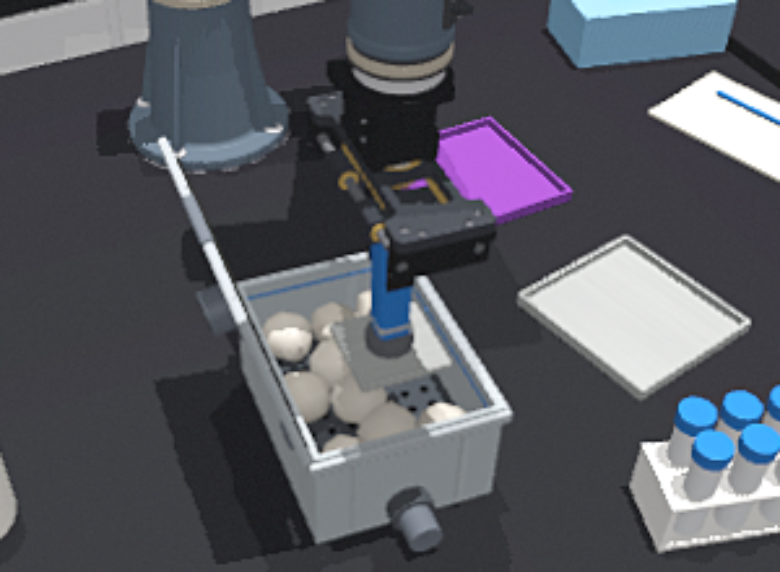

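View pics/t6.png

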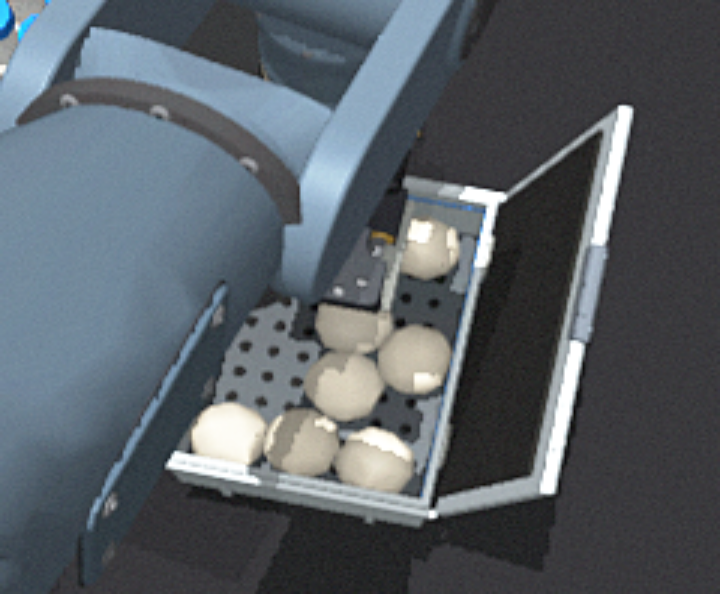

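```bash
python3 -m jog '0.005 0 0.025 0 0 0 0; 0.007 0 0.045 0 0 0 0; 0.007 0 0.053 0 0 0 0; 0.007 0 0.058 0 0 0 0; 0.007 0 0.061 0 0 0 0'
```

```text
time_s: 16.23
position: [0.6164, -0.0507, 0.197]
tcp_rot: [[0.997, -0.083, 0.001], [-0.083, -0.997, -0.0], [0.001, 0.0, -1.0]]
force: [0.1, -0.1, -3.0]
opening: 0.32
```

```bash
python3 -m jog '0 0 0.003 0 0 0 0; 0 0 0.006 0 0 0 0; 0 0 0.007 0 0 0 0'
```

```text
time_s: 16.6
position: [0.6191, -0.0502, 0.1933]
tcp_rot: [[0.996, -0.083, 0.008], [-0.083, -0.997, 0.0], [0.008, -0.001, -1.0]]
force: [-0.7, 3.1, 12.2]
opening: 0.32
```

```bash
python3 -m jog '0 0 -0.03 0 0 0 0; 0 0 -0.08 0 0 0 0; 0 0 -0.1 0 0 0 0; 0 0 -0.1 0 0 0 0'; python3 - <<'E'
from h import *
s=read_state();print(s['position'],s['force'])
rows([((.535,.283,z),Rdown(-4.8)) for z in (.29,.118)])
E
```

```text
time_s: 17.1
position: [0.6174, -0.0509, 0.2919]
tcp_rot: [[0.997, -0.083, 0.005], [-0.083, -0.997, -0.001], [0.005, 0.001, -1.0]]
force: [-0.4, -0.1, -3.4]
opening: 0.321
[ 0.61741176 -0.05085625  0.29187791] [-0.3635077  -0.06675203 -3.38525011]
[-0.1098 -0.3259  0.001 ] [ 0.06 -0.3   0.05]
[-0.1107 -0.3261  0.173 ] [ 0.06 -0.3   0.05]
```

```bash
python3 -m jog '-0.018 -0.055 0 0 0 0 0; -0.037 -0.11 0 0 0 0 0; -0.056 -0.165 0 0 0 0 0; -0.075 -0.22 0 0 0 0 0; -0.094 -0.275 0 0 0 0 0; -0.11 -0.326 0 0 0 0 0; -0.11 -0.326 0 0 0 0 0'; python3 - <<'E'
from h import *
s=read_state();print(s['position'],s['force'])
for c in ['top','side']:
    p,d=capture(c);cv2.imwrite(f'pics/{c}7.png',p[:,:,::-1]);np.save(f'pics/{c}7.npy',d)
    L=totank(cloud(c,d))
    for r in silhouettes('chip0',c):
        z=L[r['region']]; z=z[~np.isnan(z[:,0])]; print(c,round(r['score'],2),r['region'].sum(),np.median(z,0)-[0,0,.043],'top',np.percentile(z[:,2],97)-.043)
rows([((.535,.283,z),Rdown(-4.8)) for z in (.118,)])
i=cv2.imread('pics/top7.png');cv2.imwrite('pics/tc7.png',cv2.resize(i[140:300,110:420],None,fx=2.5,fy=2.5))
i=cv2.imread('pics/side7.png');cv2.imwrite('pics/sc7.png',cv2.resize(i[100:320,250:550],None,fx=2.6,fy=2.6))
E
```

```text
time_s: 17.98
position: [0.5311, 0.287, 0.2876]
tcp_rot: [[0.997, -0.077, -0.004], [-0.077, -0.997, 0.0], [-0.004, -0.0, -1.0]]
force: [0.0, -1.4, -3.3]
opening: 0.317
[0.53113394 0.28697062 0.28755317] [ 0.0407013  -1.35353297 -3.26877666]
top 0.98 441 [-0.08532758  0.05207892  0.03642297] top 0.04230429674961381
top 0.96 471 [ 0.01459013 -0.01020277  0.03616938] top 0.042299596040813486
top 0.86 467 [0.06161777 0.00086832 0.03758815] top 0.04490033932269971
top 0.8 509 [0.07892775 0.04891002 0.03558728] top 0.042586685570648916
top 0.74 509 [-0.03419622 -0.01353623  0.03617613] top 0.04359738032004741
top 0.7 437 [ 0.08133815 -0.04309243  0.03548662] top 0.04199880558640934
top 0.7 471 [-0.08449369 -0.04405032  0.03633849] top 0.04273863698383025
top 0.63 490 [-0.00499703 -0.05423473  0.03410562] top 0.041082640696006575
top 0.56 490 [-0.0808434  0.0044938  0.0359492] top 0.04454799409101015
side 0.87 301 [ 0.02930729 -0.01407507  0.03668999] top 0.0437722537264683
side 0.82 253 [-0.06744402 -0.04598151  0.03550264] top 0.043857768847120115
side 0.75 208 [ 0.07123851 -0.00245345  0.04147674] top 0.04685519686891472
side 0.71 256 [-0.01903711 -0.01420923  0.03753139] top 0.044363702784250864
side 0.64 264 [-0.06840805  0.04927113  0.03561216] top 0.04368964306109485
side 0.49 232 [ 0.0116221  -0.05231471  0.03643101] top 0.04210644331890334
side 0.48 214 [-0.06665826  0.00208903  0.03731158] top 0.04632473951355859
side 0.2 898 [ 0.05072687 -0.129879    0.22420506] top 0.252648400892511
[ 0.0016 -0.0011  0.1705] [ 0.08  0.09 -0.01]
```

View pics/tc7.png

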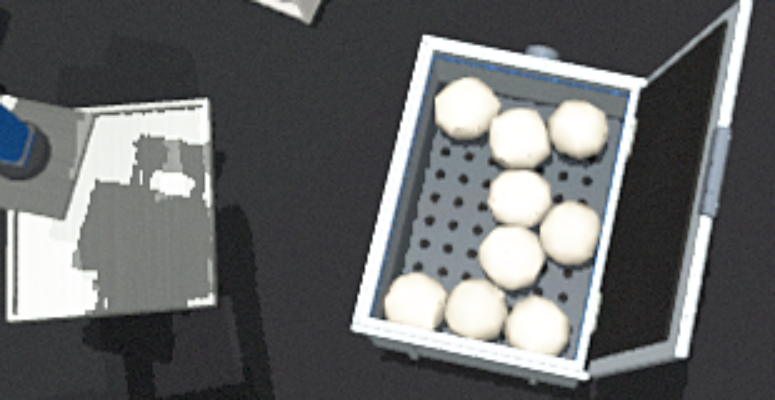

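View pics/sc7.png

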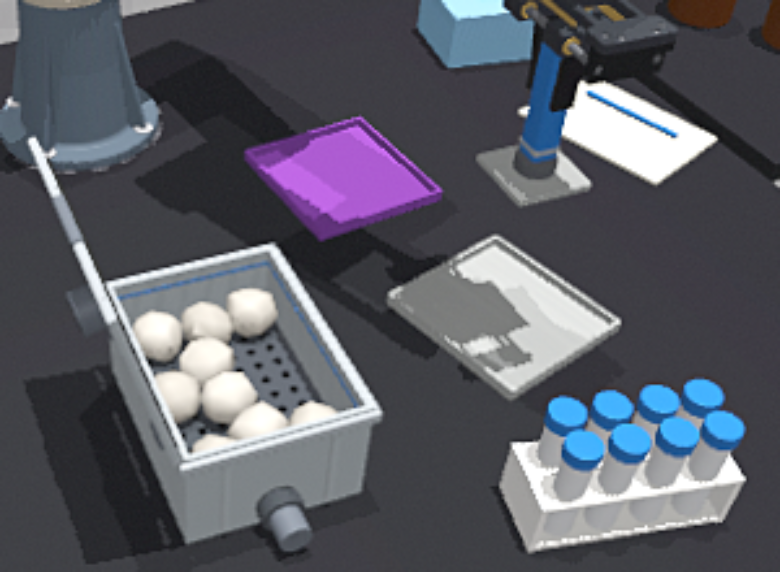

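```bash
python3 -m jog '0 0 0.055 0 0 0 0; 0 0 0.11 0 0 0 0; 0 0 0.15 0 0 0 0; 0 0 0.168 0 0 0 0; 0 0 0.172 0 0 0 0; 0 0 0.174 0 0 0 0'; python3 -m jog '0 0 0.002 0 0 0 0; 0 0 0.002 0 0 0 0'
```

```text
time_s: 18.92
position: [0.5352, 0.2835, 0.1169]
tcp_rot: [[0.996, -0.084, 0.003], [-0.084, -0.997, 0.001], [0.003, -0.001, -1.0]]
force: [0.1, -0.3, -2.5]
opening: 0.317
time_s: 19.18
position: [0.5342, 0.2837, 0.1146]
tcp_rot: [[0.997, -0.083, 0.002], [-0.083, -0.997, 0.001], [0.002, -0.001, -1.0]]
force: [0.2, 0.1, -3.3]
opening: 0.32
```

```bash
python3 -m jog '0 0 0.002 0 0 0 0; 0 0 0.004 0 0 0 0; 0 0 0.004 0 0 0 0';  python3 -m jog '0 0 0.001 0 0 0 0; 0 0 0.002 0 0 0 0'
```

```text
time_s: 19.55
position: [0.534, 0.2837, 0.111]
tcp_rot: [[0.997, -0.083, 0.001], [-0.083, -0.997, 0.0], [0.001, -0.0, -1.0]]
force: [-1.5, 0.3, 5.6]
opening: 0.318
time_s: 19.8
position: [0.5341, 0.2842, 0.1108]
tcp_rot: [[0.997, -0.083, 0.001], [-0.083, -0.997, 0.001], [0.001, -0.001, -1.0]]
force: [-4.9, 2.1, 18.9]
opening: 0.318
```

```bash
python3 -m jog '0 0 -0.002 0 0 0 0; 0 0 -0.002 0 0 0 1; 0 0 -0.002 0 0 0 1; 0 0 -0.002 0 0 0 1; 0 0 -0.002 0 0 0 1; 0 0 -0.002 0 0 0 1; 0 0 -0.002 0 0 0 1'; python3 -m jog '0 0 -0.02 0 0 0 1; 0 0 -0.07 0 0 0 1; 0 0 -0.13 0 0 0 1; 0 0 -0.19 0 0 0 1; 0 0 -0.25 0 0 0 1; 0 0 -0.31 0 0 0 1'; python3 - <<'E'
from h import *
p,d=capture('side');i=p[:,:,::-1];cv2.imwrite('pics/s8.png',cv2.resize(i[100:320,250:550],None,fx=2.6,fy=2.6))
s=read_state();print(s['position'],s['joint_positions'])
P0=tank((.06,-.19,0));print(P0)
rows([(tank((.06,-.19,.43)),Rdown(-4.8)),(tank((.06,-.19,.30)),Rdown(-4.8))])
E
```

```text
time_s: 20.68
position: [0.5337, 0.2834, 0.1095]
tcp_rot: [[0.997, -0.083, -0.0], [-0.083, -0.997, 0.0], [-0.0, 0.0, -1.0]]
force: [0.4, 0.5, 0.5]
opening: 0.919
time_s: 21.42
position: [0.5332, 0.2833, 0.4217]
tcp_rot: [[0.997, -0.083, 0.0], [-0.083, -0.997, 0.0], [0.0, -0.0, -1.0]]
force: [1.6, 0.8, -0.9]
opening: 0.998
[0.53648981 0.28442437 0.43152451] [1.73958897e+01 1.97679279e+01 6.95762129e+01 3.93797918e-03
 8.96281121e+01 2.21412999e+01]
[ 0.60315862 -0.24323898  0.        ]
[ 1.101e-01  5.203e-01 -2.000e-04] [-0.39 -0.95  0.05]
[0.1079 0.5212 0.1298] [-0.39 -0.95  0.05]
```

View pics/s8.png

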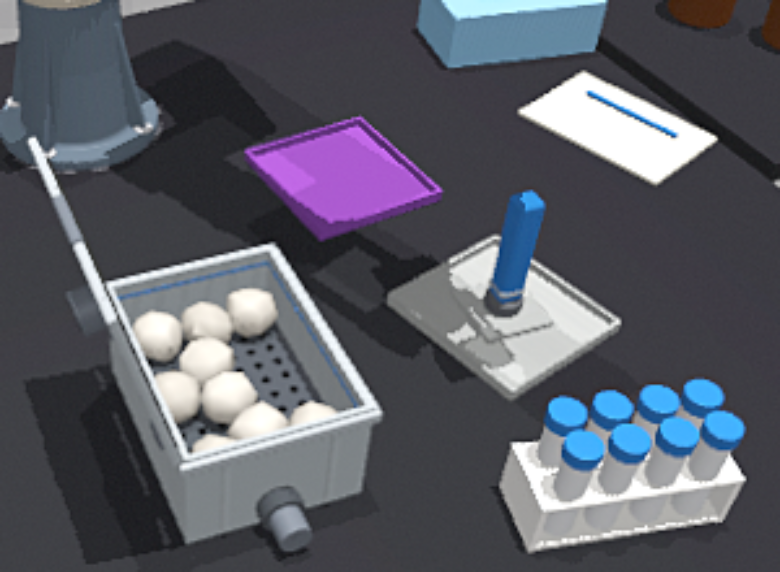

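```bash
python3 - <<'E'
from h import *
print(tank((0,-.19,0)))
rows([(tank((.0,-.19,.43)),Rdown(-4.8))])
E
```

```text
[ 0.5433673  -0.23823918  0.        ]
[ 0.0501  0.5203 -0.0012] [-0.39 -0.95  0.05]
```

```bash
python3 -m jog '0.006 0.06 0 0 0 0 0; 0.012 0.12 0 0 0 0 0; 0.018 0.18 0 0 0 0 0; 0.024 0.24 0 0 0 0 0; 0.03 0.3 0 0 0 0 0; 0.036 0.36 0 0 0 0 0; 0.042 0.42 0 0 0 0 0; 0.048 0.48 0 0 0 0 0'; python3 - <<'E'
from h import *
print(read_state()['position'])
rows([(tank((.0,-.19,.43)),Rdown(-4.8)),(tank((.0,-.19,.30)),Rdown(-4.8))])
E
```

```text
time_s: 22.48
position: [0.5413, -0.2008, 0.4194]
tcp_rot: [[0.997, -0.083, 0.0], [-0.083, -0.997, 0.0], [0.0, -0.0, -1.0]]
force: [0.7, -0.5, -0.3]
opening: 0.173
[ 0.54134946 -0.20075489  0.41936099]
[ 0.0051  0.0372 -0.0106] [-0.01 -0.01  0.03]
[0.0051 0.0372 0.1194] [-0.01 -0.01  0.03]
```

```bash
python3 -m jog '0.003 0.037 0 0 0 0 0; 0.003 0.037 0 0 0 0 0; 0.003 0.037 0.06 0 0 0 0; 0.003 0.037 0.118 0 0 0 0; 0.003 0.037 0.118 0 0 0 0'; python3 - <<'E'
from h import *
s=read_state(); print(totank(s['position']),s['force'])
p,d=capture('side');i=p[:,:,::-1];cv2.imwrite('pics/s9.png',cv2.resize(i[60:320,200:500],None,fx=2.2,fy=2.2))
T=[]
for th in (102,92,82,72,62,52,42,32,22,12,6,0,-1):
    t=np.radians(th); T.append((tank((0,-.088+.165*np.cos(t)-.018*np.sin(t),.1345+.165*np.sin(t)+.008*np.cos(t))),Rdown(-4.78)))
rows(T)
E
```

```text
time_s: 23.1
position: [0.5387, -0.2329, 0.2971]
tcp_rot: [[0.997, -0.082, -0.01], [-0.082, -0.997, 0.007], [-0.011, -0.006, -1.0]]
force: [-0.5, 0.6, 0.7]
opening: 0.004
[-0.0050771  -0.18504611  0.29707435] [-0.52403657  0.64236658  0.66411896]
[ 0.0028 -0.0465  0.0065] [-0.14  0.2   0.08]
[ 0.0028 -0.0747  0.0016] [-0.14  0.2   0.08]
[ 0.0028 -0.1036  0.0018] [-0.14  0.2   0.08]
[ 0.0029 -0.1323  0.007 ] [-0.14  0.2   0.08]
[ 0.003 -0.16   0.017] [-0.14  0.2   0.08]
[ 0.003  -0.1858  0.0316] [-0.14  0.2   0.08]
[ 0.0031 -0.2089  0.0502] [-0.14  0.2   0.08]
[ 0.0033 -0.2287  0.0724] [-0.14  0.2   0.08]
[ 0.0034 -0.2445  0.0974] [-0.14  0.2   0.08]
[ 0.0035 -0.2558  0.1246] [-0.14  0.2   0.08]
[ 0.0035 -0.2603  0.1415] [-0.14  0.2   0.08]
[ 0.0036 -0.2631  0.1587] [-0.14  0.2   0.08]
[ 0.0036 -0.2633  0.1616] [-0.14  0.2   0.08]
```

View pics/s9.png

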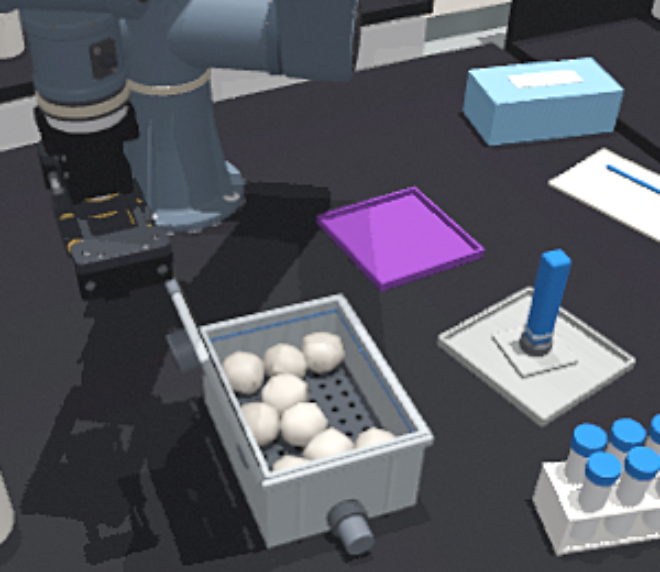

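```bash
python3 -m jog '0.003 -0.03 0.004 0 0 0 0; 0.003 -0.047 0.005 0 0 0 0; 0.003 -0.061 0.003 0 0 0 0; 0.003 -0.075 0.0015 0 0 0 0'; python3 -m jog '0 -0.014 0 0 0 0 0; 0 -0.028 0 0 0 0 0; 0 -0.043 0.002 0 0 0 0; 0 -0.057 0.005 0 0 0 0'; python3 - <<'E'
from h import *
s=read_state(); print(totank(s['position']),s['force'])
p,d=capture('side');i=p[:,:,::-1];cv2.imwrite('pics/s10.png',cv2.resize(i[60:320,200:500],None,fx=2.2,fy=2.2))
E
```

```text
time_s: 23.65
position: [0.5519, -0.1615, 0.3019]
tcp_rot: [[0.997, -0.083, 0.003], [-0.083, -0.997, -0.002], [0.004, 0.002, -1.0]]
force: [0.7, -2.5, 1.5]
opening: 0.009
time_s: 24.15
position: [0.5557, -0.1036, 0.2947]
tcp_rot: [[0.997, -0.083, -0.0], [-0.083, -0.997, 0.0], [-0.0, -0.0, -1.0]]
force: [1.5, -1.7, -0.2]
opening: 0.005
[ 0.00103738 -0.05477672  0.29471901] [ 1.47841238 -1.72665151 -0.17171118]
```

View pics/s10.png

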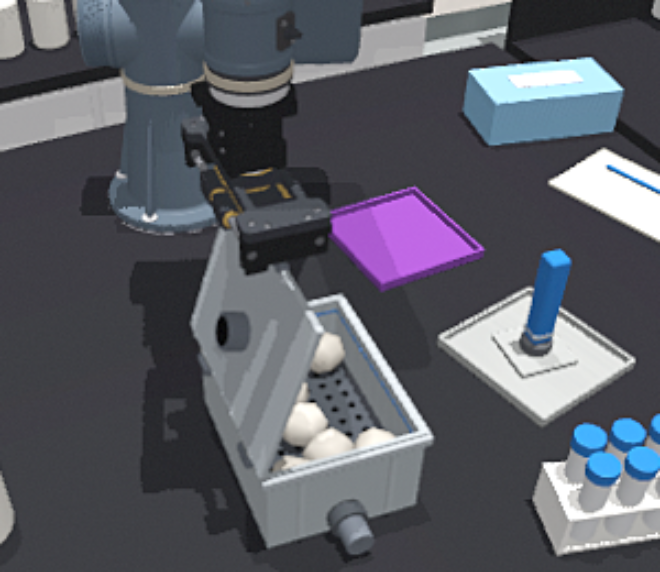

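```bash
python3 -m jog '0 -0.014 0.005 0 0 0 0; 0 -0.028 0.01 0 0 0 0; 0 -0.041 0.017 0 0 0 0; 0 -0.0535 0.0245 0 0 0 0; 0 -0.065 0.034 0 0 0 0; 0 -0.0765 0.043 0 0 0 0; 0 -0.0865 0.054 0 0 0 0; 0 -0.0965 0.0655 0 0 0 0'; python3 -m jog '0 -0.008 0.012 0 0 0 0; 0 -0.0155 0.0245 0 0 0 0; 0 -0.021 0.038 0 0 0 0; 0 -0.027 0.052 0 0 0 0; 0 -0.0295 0.06 0 0 0 0; 0 -0.031 0.068 0 0 0 0'; python3 - <<'E'
from h import *
s=read_state(); print(totank(s['position']),s['force'])
E
```

```text
time_s: 25.2
position: [0.5637, -0.0079, 0.2287]
tcp_rot: [[0.997, -0.083, 0.0], [-0.083, -0.997, 0.0], [0.0, -0.0, -1.0]]
force: [-0.1, -1.5, 0.6]
opening: 0.007
time_s: 25.95
position: [0.5659, 0.0226, 0.1609]
tcp_rot: [[0.997, -0.083, -0.001], [-0.083, -0.997, 0.0], [-0.001, -0.0, -1.0]]
force: [-0.2, 0.5, 1.3]
opening: 0.006
[0.00072858 0.07178885 0.16092089] [-0.16840587  0.52584119  1.29380757]
```

```bash
python3 -m jog '0 -0.001 0.006 0 0 0 0; 0 -0.002 0.012 0 0 0 0; 0 -0.002 0.017 0 0 0 0; 0 -0.002 0.019 0 0 0 0; 0 -0.002 0.021 0 0 0 0'
```

```text
time_s: 26.58
position: [0.5665, 0.0244, 0.1427]
tcp_rot: [[0.997, -0.083, 0.0], [-0.083, -0.997, 0.0], [0.0, -0.0, -1.0]]
force: [-6.4, 0.8, 22.5]
opening: 0.001
```

```bash
python3 -m jog '0 0 -0.04 0 0 0 0; 0 0 -0.1 0 0 0 0; 0 0 -0.16 0 0 0 0; 0 0.06 -0.22 0 0 0 0; 0 0.12 -0.25 0 0 0 0; 0 0.18 -0.25 0 0 0 0; 0 0.24 -0.25 0 0 0 0; 0 0.24 -0.25 0 0 0 0'; python3 - <<'E'
from h import *
s=read_state(); print(s['position'],s['force'])
for c in ('side','top'):
    p,d=capture(c);cv2.imwrite(f'pics/{c}11.png',p[:,:,::-1])
    L=totank(cloud(c,d))
    m=(np.abs(L[...,0])<.1)&(np.abs(L[...,0])>.03)&(L[...,1]>-.07)&(L[...,1]<.085)&(L[...,2]>.1)&(L[...,2]<.2)
    Q=L[m]
    if len(Q): print(c,len(Q),np.polyfit(Q[:,1],Q[:,2],1),np.percentile(Q[:,2],[5,50,95]))
E
```

```text
time_s: 27.58
position: [0.5459, -0.2186, 0.3907]
tcp_rot: [[0.996, -0.087, 0.001], [-0.087, -0.996, -0.001], [0.001, 0.001, -1.0]]
force: [0.5, 0.5, -0.6]
opening: 0.005
[ 0.54590106 -0.21857652  0.3906596 ] [ 0.45027848  0.46059814 -0.5550338 ]
side 2783 [0.00020115 0.12497863] [0.12294767 0.12495704 0.127073  ]
top 1784 [0.00402654 0.12280195] [0.12020957 0.12290155 0.12563308]
```

View pics/side11.png

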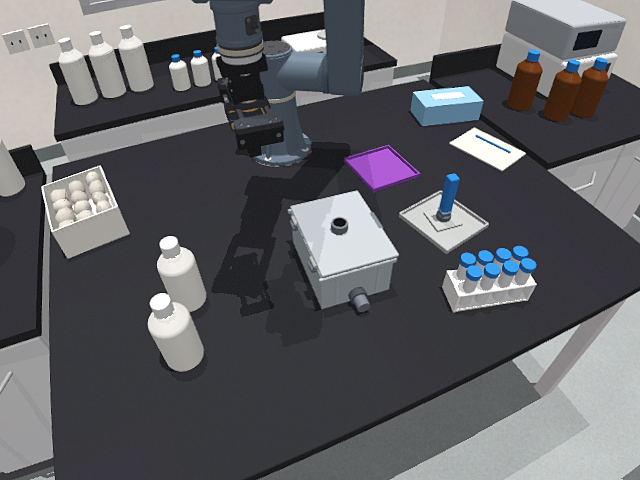

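View pics/top11.png

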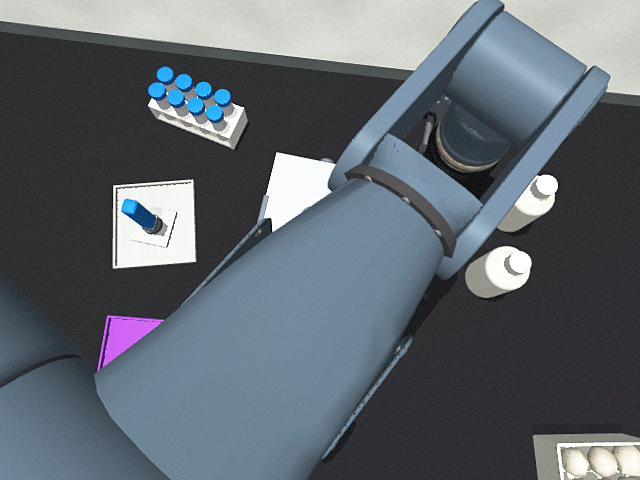

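```bash
python3 -c "
from rig import hand_in
print(hand_in())"
```

```text
the job is handed in; nothing more can be done
None
```

The job is done and handed in at about 27.7 s of the 72 s allowed. Both raised chips are bedded, the tamper is upright in its steel tray, and the lid is shut.

- **Chips:** I pressed both raised chips down with the tamper's foot, shifting it sideways while pressing, and pressed the +x one a second time to be sure. Before I closed the lid, the top camera showed all nine chips. Their tops were 41–47 mm above the plate, against the 56 mm fill line. The side camera picked out only seven of the nine, with tops at 42–47 mm.
- **Tamper:** It slid up about 13 mm in the gripper during the hard pushes. I measured the slip and allowed for it when pressing and when setting the tamper down.
- **Lid:** I closed it with the shut fingertips on the outer face. The outer face now measures about 123–125 mm above the bench (124 mm expected when shut), with almost no slope.
- **Other objects:** The bottles and tube rack look unmoved in the last pictures. The gripper touched nothing at hand-in.
- **Forces:** The highest I read was about 47 N at the wrist, under the 120 N limit. I only had readings at the end of each move.

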